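# Turn a drawer front face down on the drilling board

### The job

Turn the small drawer front over onto the cork-faced drilling board without ever taking hold of it: with the fingertips push it along the bench against the board's front edge, tip it up there by its finger-pull edge until it falls over face down onto the cork, then push it home against the fence all along its edge. It must not be gripped or lifted clear, it must end lying flat on the cork with nothing hanging over either end of the board, and the drill, glue bottle, tape measure and wide drawer front must be left where they are.

Things in the scene. Friction and masses are not known exactly. Their poses are not given: they have to be found in the camera images.
- drawer_front: Small drawer front: plywood panel with a white face, 110 (its x) by 160 (y) by 16 mm (z), about 0.2 kg, lying loose on its back on the bench, 35 to 60 mm in front of the board and turned up to 0.3 rad from it. Origin: centre of its back, the underside at the start; z points out of the white face. The finger pull is its -x long edge, towards the robot; the +x long edge, towards the board, is square.
- butt_mid (a point): Middle of the small drawer front's square +x long edge, at half thickness (8 mm from the back).
- pull_left (a point): +y end (x -55, y +80 mm) of the small drawer front's finger-pull lip, 2.5 mm below the white face. The lip is the very edge, 5 mm thick (z 11 to 16 mm); below it a bevel undercuts the edge, sloping down to the back (z 0) 17 mm farther in.
- pull_right (a point): -y end (x -55, y -80 mm) of the same lip.
- board: Drilling board screwed to the bench, 280 mm wide (its y), x away from the robot, z up; origin on the bench surface under the middle of the cork. Plywood with cork facing, together 15 mm high. The cork runs 130 mm in x, from the upright front face (x -65 mm) to the fence (x +65 mm), a wooden strip across the full width, 25 mm thick, its top 42 mm above the bench.
- pad_front (a point): Middle of the board's front top edge (x -65 mm, 15 mm above the bench). With the drawer front pressed against this front by some 8 N, a fingertip on the lip carries it up by friction and then from below; past upright it falls over by itself and lands anywhere from overhanging the board's front by 40 mm to lying wholly on the cork short of the fence.
- fence_foot (a point): Middle of the foot of the fence's face, at cork level (x +65 mm, 15 mm above the bench); same axes as the board.
- drill: A cordless drill standing on its battery beside the board, 250 mm long with its bit, 200 mm high; origin under the battery's centre. Leave alone.
- glue: A white glue bottle, 52 mm across, 150 mm high, beside the board; origin under its centre. Leave alone.
- tape: A tape measure, 66 by 36 by 64 mm, beside the board; origin under its centre. Leave alone.
- wide_front: A wide drawer front, 110 by 300 by 16 mm, of the same make, lying farther off to the robot's right with its white face up; origin at the centre of its underside. Leave alone.
Mind the look-alikes: they are no part of the job. Leave any black or red look-alike of the drawer_front alone.

How it is judged (in metres and radians):
On the way, in this order (a step that is already met when the one before it is completed fails the run):
1. the drawer front is tipped up with its square edge standing on the bench against the board's front (angle between drawer_front's own z axis and vertical between 0.6 and 1.8 rad and x of butt_mid in the frame of board between -0.09 and -0.058 m and height (world z) of butt_mid below 0.018 m), for 0.1 s.
2. the drawer front lies face down on the cork (angle between drawer_front's own z axis and vertical above 3.05 rad and z of drawer_front in the frame of board between 0.026 and 0.036 m), for 0.2 s.
At the end, for the whole second after the job is handed in: The drawer front lies at rest, flat and face down on the cork (within 5 degrees), both ends of its finger-pull lip within 5 mm of the fence, and within the width of the board (its centre within 60 mm of the board's middle line) (all of step 2 and y of drawer_front in the frame of board between -0.06 and 0.06 m and linear speed of drawer_front below 0.01 m/s and angular speed of drawer_front below 0.05 rad/s and x of each of pull_left, pull_right in the frame of fence_foot above -0.005 m); the robot touches nothing.
It fails at once if the drawer front is taken between the fingers (x of the grasp point in the frame of drawer_front between -0.055 and 0.055 m and y of the grasp point in the frame of drawer_front between -0.08 and 0.08 m and z of the grasp point in the frame of drawer_front between 0 and 0.016 m).
It fails at once if the drawer front is lifted clear of bench and board (height (world z) of each of butt_mid, pull_left, pull_right above 0.04 m).
It fails at once if the drill, glue bottle, tape measure or wide drawer front is moved (more than 15 mm) or knocked over (distance of any of drill, glue, tape, wide_front from where it was at the start of the episode above 0.015 m or angle between any of drill, glue, tape, wide_front's own z axis and vertical above 0.2 rad).
It also fails if it takes over 58 s, if anything falls off the work surface, if the arm or the gripper's body presses on something with over 40 N, if the wrist force passes 120 N, or if a joint passes its speed limit or range.

### The arm

A 6-joint arm with a two-finger parallel gripper is mounted at the origin on the work surface. World frame = base frame: x ahead of the robot, y to its left, z up, the work surface at z = 0. Lengths are in mm, angles in rad, forces in N, time in s.
With the tool pointing down it reaches from about 300 to 775 mm from the base axis. Payload 14.6 kg.
Tool frame: the origin (TCP) lies between the finger pads; the fingertips stand 19 mm ahead of it and the grasp point (between the pads) is the TCP; z points along the fingers, y is the line along which they close (so a half turn about z gives the same grasp; the last joint's range is limited). The gripper opens to 94 mm and grips with 3 to 60 N. Pads are 16 mm wide; open, the fingers measure 119 mm over their backs; the gripper's body (75 mm by 177 mm) begins 78 mm behind the grasp point.
Start: joints at [-1.206, 0.3, 1.521, -0, 1.321, -0.067], TCP at [230.17, -499.511, 224.446] pointing down, gripper open.
Joint ranges: [-3.03, 3.03], [-0.79, 2.21], [0.23, 2.52], [-1.04, 4.18], [0, 3.07], [-2.55, 2.55]. Speed limits (rad/s): [2.22, 2.22, 2.57, 3.14, 3.14, 3.14].

### API

Orientations are given as [roll, pitch, yaw] about the fixed x, y, z axes, in that order (R = Rz(yaw) Ry(pitch) Rx(roll)).
In Python, from cell import monitor, imaging, job, find_in, trace gives the robot as it stands. The module is installed in compiled form; this text tells all that it offers.
- The arm moves only by the tool arm_command, never from a script. Its argument "steps" is a list of rows, each a list of 5 numbers: the opening, from 0 (shut) to 1 (fully open), then the shift along the tool's x, y, z in mm, then the turn about the tool's z in degrees. In form: [[gripper, dx, dy, dz, turn], ...]. A call has 1 to 20 rows; each row is the pose to reach, as a shift and turn from the pose commanded when the call began, along the tool's axes at that moment; what a row does not reach only later rows make up. A row lasts 1/8 s, in which the tool goes at most 62.5 mm and 10.7 degrees, less where a joint would pass 70% of its speed; a pose out of reach is approached as far as the arm can. A call with a gripper value outside its range is refused whole. The fingers move at their own pace and stop on an object; "force" is the grip in N (left out, the last holds). Time passes only in rows, so rows that repeat a pose let the fingers close. It gives the time, the measured TCP pose, the force, the opening and the grip force at its end, in the units of the state.
- monitor.read_state(): the state, without advancing time (a new reading comes with each control period).
- imaging.camera(name): name is "scene" or "top" or "wrist"; returns a dict with "img" (384x512x3 uint8, red, green, blue), "mtx" (3x3 intrinsics, pixels), "view" (4x4, takes a point from world to camera coordinates). Camera axes: x right, y down, z forward; pixel columns grow to the right and rows downward; lengths in mm; the calibration is good to about 2 mm. A picture is of the moment at which its call begins. There is no depth.
- job.sign_off(): hands the job in; it is judged then, once.
Trained networks look in a picture, given as the dict that the camera call returned (one of the last four; its "shot" number tells which), for a name from the list of things; names that differ only in an ending like _2 or _b are one class to them, and where a whole thing is asked for, a point or a joint stands for the part that bears it (a point fixed in the world has none). Each returns a list of dicts, best first, with "p" (0 to 1); they miss things now and then, are a little off and sometimes report something else, mostly with a low value. They report only what shows in the picture. A call takes as long as a camera call. They do not tell look-alikes from the thing itself.
- find_in(picture, target): "rect" ([centre column, centre row, width, height] in pixels, round what is visible of it).
- trace(picture, target): "region" (384x512 bool, what is visible of it) and "rect" ([centre column, centre row, width, height] in pixels, round what is visible of it).
The state is a dict: "clock": time; "joints": joint angles; "qd": joint speeds; "effort": joint torques, N m; "eef_pos": TCP position; "eef_rot": TCP orientation; "wrist_force": force on the tool from outside, world axes, zero at the start; "moment": the same for the moment, N m; "finger_gap": finger opening in mm; "finger_force": force on a finger pad.
Only numpy, scipy, OpenCV 4.12 (cv2) and the standard library are available. Lean on these libraries where they do the work, as an engineer would, in place of code of your own. Each camera call takes 0.05 s, during which the arm holds its last target. There are 200 camera calls.

## Working session

There is one attempt and no reset: what is moved stays moved. The work goes in short steps, Python scripts to look and compute and a tool call to move; the robot and the scene stay as the last step left them, time stands still between calls to the robot, and variables do not carry over. Pictures are saved under pics/ and viewed, at most 10 in all, crops included, and the job is handed in when it is done.

Besides the shell and the picture viewer there is one more tool, called after ">>>" by a JSON object that holds its "fn" and its "kwargs". arm_command: Moves the arm, as the interface text tells. Its arguments: {"type":"object","properties":{"steps":{"type":"array","items":{"type":"array","items":{"type":"number"}}},"force":{"type":"number"}},"required":["steps"]}

```bash
mkdir -p pics; cat > h.py <<'E'
from cell import monitor, imaging, job, find_in, trace
import numpy as np, cv2
def save(n,im): cv2.imwrite('pics/'+n+'.png', cv2.cvtColor(im,cv2.COLOR_RGB2BGR))
def ray(c,px,z):
    K,V=c['mtx'],c['view']; R,t=V[:3,:3],V[:3,3]
    o=-R.T@t; d=R.T@np.linalg.solve(K,[px[0],px[1],1]); return o+d*(z-o[2])/d[2]
def proj(c,P):
    q=c['view'][:3,:3]@np.array(P,float)+c['view'][:3,3]; q=c['mtx']@q; return q[:2]/q[2]
E
python3 - <<'E'
from h import *
s=monitor.read_state(); print(s['clock'],s['eef_pos'],s['eef_rot'],s['wrist_force'])
ims=[]
for n in ['scene','top']:
    c=imaging.camera(n); save(n+'0',c['img']); ims.append(c)
    R=c['view'][:3,:3]; print(n,-R.T@c['view'][:3,3],c['mtx'][0,0])
    for t in ['drawer_front','board','drill','glue','tape','wide_front']:
        for r in trace(c,t):
            if r['p']<.3: continue
            q=cv2.boxPoints(cv2.minAreaRect(np.argwhere(r['region'])[:,::-1].astype(np.float32)))
            print(t,round(r['p'],2),np.round(r['rect']),[np.round(ray(c,p,16)[:2]).tolist() for p in q])
E
```

```text
0.0 [ 230.07961814 -499.30570392  223.88360018] [-3.14044825e+00 -8.00686602e-05  4.31785750e-01] [-0.33334977 -0.60334833  0.29932859]
scene [1317.92181099 -720.59892954 1181.08093948] 406.81704667913476
drawer_front 0.73 [297. 119.  28.  27.] [[176.0, 438.0], [246.0, 530.0], [371.0, 408.0], [305.0, 322.0]]
drawer_front 0.66 [209. 200.  51.  32.] [[346.0, -242.0], [382.0, -63.0], [496.0, -111.0], [458.0, -279.0]]
drawer_front 0.58 [273. 185.  42.  36.] [[499.0, -37.0], [409.0, 141.0], [535.0, 161.0], [614.0, -13.0]]
drawer_front 0.56 [266. 147.  44.  27.] [[220.0, 152.0], [209.0, 280.0], [400.0, 213.0], [405.0, 96.0]]
board 0.9 [307. 215.  76.  65.] [[642.0, -75.0], [568.0, 261.0], [751.0, 235.0], [801.0, -79.0]]
drill 0.79 [327. 145.  26.  61.] [[561.0, 238.0], [299.0, 580.0], [366.0, 624.0], [617.0, 279.0]]
glue 0.59 [276. 236.  13.  39.] [[744.0, -176.0], [639.0, -68.0], [681.0, -29.0], [782.0, -140.0]]
tape 0.53 [240. 225.  13.  22.] [[535.0, -153.0], [563.0, -118.0], [636.0, -175.0], [609.0, -209.0]]
wide_front 0.79 [125. 257.  92.  65.] [[398.0, -693.0], [398.0, -384.0], [520.
[... 320 characters left out ...]
7 [291. 222.  47.  34.] [[373.0, -81.0], [481.0, -99.0], [454.0, -259.0], [347.0, -239.0]]
drawer_front 0.67 [196. 250.  40.  50.] [[232.0, 270.0], [389.0, 223.0], [354.0, 113.0], [198.0, 161.0]]
board 0.77 [225. 147.  74.  45.] [[755.0, 236.0], [796.0, -47.0], [629.0, -70.0], [589.0, 209.0]]
drill 0.91 [147. 185.  75.  42.] [[464.0, 547.0], [642.0, 317.0], [549.0, 246.0], [374.0, 475.0]]
glue 0.57 [280. 135.  13.  23.] [[784.0, -102.0], [785.0, -157.0], [713.0, -158.0], [711.0, -104.0]]
tape 0.65 [291. 172.  11.  26.] [[559.0, -139.0], [637.0, -163.0], [625.0, -202.0], [547.0, -178.0]]
wide_front 0.88 [386. 212.  77.  32.] [[397.0, -386.0], [512.0, -390.0], [509.0, -694.0], [394.0, -688.0]]
```

```bash
python3 - <<'E'
import cv2
a=cv2.imread('pics/top0.png')[90:310,80:440]; cv2.imwrite('pics/topc.png',cv2.resize(a,None,fx=2.2,fy=2.2,interpolation=cv2.INTER_CUBIC))
E
```

```text
(no output)
```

View pics/topc.png

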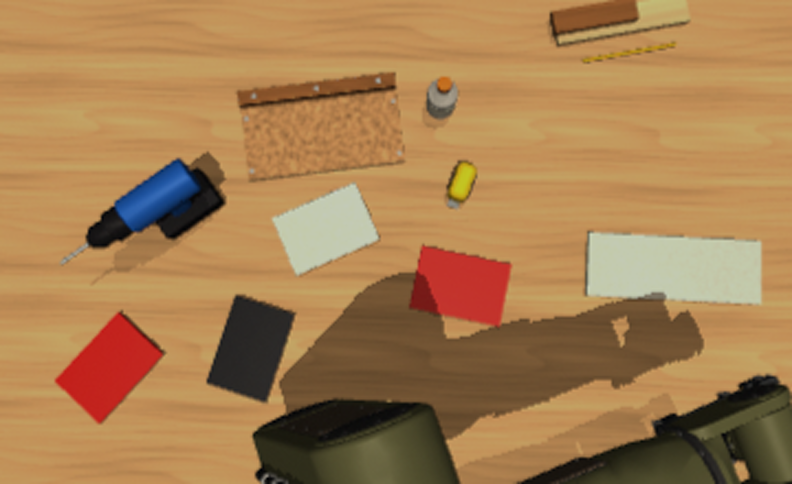

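The top view (crop px; full px in brackets) shows these candidates:
- White panel at (325,229) [228,194].
- Red panel at (460,285) [291,222].
- Red panel at (110,367) [131,257].
- Black panel at (250,348) [196,250].
- White wide front at (672,268) [386,212].

The drawer front is the small white one just in front of the board. I'm moving behind it at height and will check it with the wrist camera.

>>> {"fn": "arm_command", "kwargs": {"steps": [[1, 34, -38, 9, 1.6], [1, 67, -77, 17, 3.2], [1, 101, -115, 26, 4.8], [1, 135, -153, 34, 6.4], [1, 169, -191, 43, 8], [1, 202, -230, 51, 9.6], [1, 236, -268, 60, 11.2], [1, 270, -306, 68, 12.8], [1, 304, -345, 77, 14.4], [1, 337, -383, 85, 16], [1, 371, -421, 94, 16.6], [1, 371, -421, 94, 16.6], [1, 371, -421, 94, 16.6]]}}

```text
clock: 2.33
eef_pos: [390.8, 37.8, 130.5]
eef_rot: [3.141, 0.0, 0.143]
wrist_force: [0.5, -0.6, -0.1]
finger_gap: 94.1
finger_force: 0.0
```

```bash
cat > m.py <<'E'
from h import *
def quad(reg):
    h=cv2.convexHull(np.argwhere(reg)[:,::-1].astype(np.int32)); e=.02
    while True:
        a=cv2.approxPolyDP(h,e*cv2.arcLength(h,True),True)[:,0]
        if len(a)<=4: return a
        e+=.005
def look(name,targets,n):
    c=imaging.camera(name); save(n,c['img'])
    for t,z in targets:
        for r in trace(c,t)[:3]:
            if r['p']>.3: print(name,t,round(r['p'],2),np.round(r['rect']),[(p.tolist(),np.round(ray(c,p,z)[:2]).tolist()) for p in quad(r['region'])])
    return c
E
python3 - <<'E'
from m import *
s=monitor.read_state(); print(s['clock'],s['eef_pos'],s['eef_rot'],s['wrist_force'])
look('wrist',[('drawer_front',16),('board',15)],'w1'); look('top',[('drawer_front',16),('board',15)],'t1')
E
```

```text
2.325 [390.80634788  37.81672738 130.49437422] [3.14145889e+00 1.58887195e-04 1.42725417e-01] [ 0.45757658 -0.63078905 -0.11076648]
wrist drawer_front 0.79 [112. 226. 129. 112.] [([174, 208], [359.0, 118.0]), ([107, 283], [255.0, 189.0]), ([49, 255], [282.0, 254.0]), ([75, 167], [389.0, 222.0])]
wrist drawer_front 0.59 [432. 186. 161. 134.] [([511, 159], [461.0, -221.0]), ([493, 249], [361.0, -241.0]), ([353, 215], [378.0, -75.0]), ([402, 120], [483.0, -99.0])]
wrist drawer_front 0.55 [234.  72. 195. 144.] [([331, 96], [495.0, -25.0]), ([178, 144], [428.0, 118.0]), ([135, 30], [526.0, 165.0]), ([311, 0], [572.0, 10.0])]
wrist board 0.73 [17. 13. 32. 23.] [([32, 0], [537.0, 257.0]), ([0, 23], [514.0, 287.0]), ([0, 0], [533.0, 285.0])]
top drawer_front 0.92 [229. 192.  47.  40.] [([251, 198], [493.0, -23.0]), ([215, 209], [447.0, 115.0]), ([205, 189], [524.0, 156.0]), ([240, 174], [586.0, 22.0])]
top drawer_front 0.71 [192. 247.  28.  49.] [([202, 229], [369.0, 162.0]), ([198, 271], [211.0, 171.0]), ([175, 264], [234.0, 259.0]), ([186, 226], [379.0, 224.0])]
top drawer_front 0.68 [128. 257.  51.  48.] [([153, 249], [289.0, 346.0]), ([127, 281], [166.0, 439.0]), ([106, 264], [227.0, 524.0]), ([132, 233], [347.0, 431.0])]
top board 0.6 [226. 149.  73.  47.] [([262, 162], [635.0, -62.0]), ([194, 171], [594.0, 202.0]), ([188, 133], [745.0, 232.0]), ([257, 124], [787.0, -39.0])]
```

View pics/w1.png

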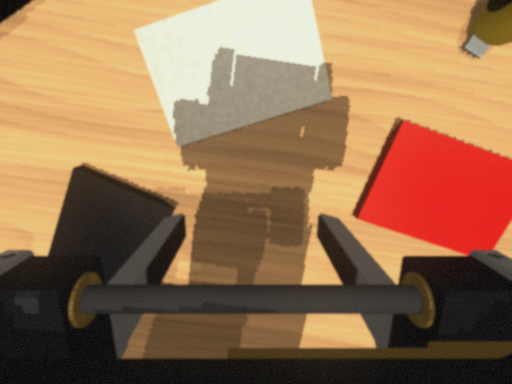

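The wrist view confirms it: the white panel has its lip corners at px (178,144) and (331,96), black lies to the left at (112,226), and red to the right at (432,186). I'll descend behind the lip and push.

>>> {"fn": "arm_command", "kwargs": {"steps": [[1, 15, 0, 40, 0], [1, 15, 0, 80, 0], [1, 15, 0, 106, 0], [1, 15, 0, 106, 0], [1, 21, 0, 106, 0], [1, 27, 0, 106, 0], [1, 33, 0, 106, 0], [1, 39, 0, 106, 0], [1, 45, 0, 106, 0], [1, 51, 0, 106, 0], [1, 57, 0, 106, 0], [1, 63, 0, 106, 0], [1, 69, 0, 106, 0], [1, 75, 0, 106, 0], [1, 81, 0, 106, 0], [1, 87, 0, 106, 0], [1, 92, 0, 106, 0], [1, 95, 0, 106, 0], [1, 95, 0, 106, 0]]}}

```text
clock: 5.0
eef_pos: [485.2, 51.6, 24.5]
eef_rot: [3.142, -0.0, 0.142]
wrist_force: [-0.1, 0.7, 0.8]
finger_gap: 94.0
finger_force: 0.0
```

```bash
python3 - <<'E'
from m import *
s=monitor.read_state(); print(s['clock'],s['eef_pos'],s['eef_rot'],s['wrist_force'])
look('wrist',[('drawer_front',16),('board',15)],'w2'); c=look('top',[('drawer_front',16),('board',15)],'t2')
save('t2c',cv2.resize(c['img'][110:230,150:310],None,fx=4,fy=4))
E
```

```text
5.0 [485.17897163  51.56698577  24.46431911] [ 3.14153528e+00 -3.00108800e-04  1.42080007e-01] [-0.05550361  0.72718366  0.76443868]
wrist drawer_front 0.83 [253. 122. 284. 195.] [([395, 28], [619.0, -10.0]), ([377, 211], [512.0, -29.0]), ([137, 218], [484.0, 129.0]), ([111, 36], [592.0, 147.0])]
wrist drawer_front 0.57 [134. 352.  21.  12.] [([141, 357], [368.0, 122.0]), ([123, 358], [365.0, 136.0]), ([127, 346], [377.0, 134.0]), ([132, 344], [379.0, 130.0])]
wrist board 0.92 [253.  13. 504.  26.] [([504, 0], [641.0, -66.0]), ([479, 23], [628.0, -57.0]), ([0, 18], [593.0, 209.0])]
top drawer_front 0.93 [129. 257.  49.  47.] [([153, 250], [285.0, 346.0]), ([126, 281], [166.0, 443.0]), ([106, 264], [227.0, 524.0]), ([134, 232], [351.0, 423.0])]
top drawer_front 0.79 [189. 248.  24.  43.] [([198, 228], [373.0, 177.0]), ([188, 267], [224.0, 209.0]), ([174, 264], [234.0, 263.0]), ([187, 225], [383.0, 220.0])]
top drawer_front 0.69 [230. 176.  44.  22.] [([251, 184], [548.0, -22.0]), ([210, 181], [556.0, 138.0]), ([209, 172], [591.0, 143.0]), ([249, 167], [614.0, -12.0])]
top board 0.85 [226. 148.  78.  48.] [([263, 161], [639.0, -66.0]), ([194, 171], [594.0, 202.0]), ([189, 133], [745.0, 228.0]), ([256, 123], [791.0, -35.0])]
```

View pics/w2.png

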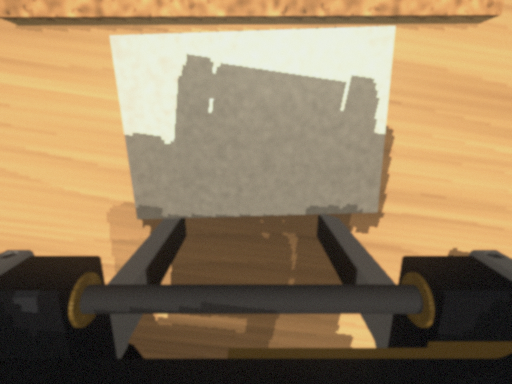

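The panel is now square to the fingers with its edges at cols 111–395. It sits just short of the board front (row ~20), which spans cols 20–495, so it is centred. I'll press on gently.

>>> {"fn": "arm_command", "kwargs": {"steps": [[1, 3, 0, 0, 0], [1, 6, 0, 0, 0], [1, 6, 0, 0, 0]]}}

```text
clock: 5.68
eef_pos: [491.2, 52.4, 24.5]
eef_rot: [3.142, -0.0, 0.142]
wrist_force: [-0.6, 0.9, -0.8]
finger_gap: 93.6
finger_force: 0.0
```

>>> {"fn": "arm_command", "kwargs": {"steps": [[1, 2, 0, 0, 0], [1, 4, 0, 0, 0], [1, 4, 0, 0, 0]]}}

```text
clock: 6.05
eef_pos: [494.8, 52.9, 24.4]
eef_rot: [3.142, 0.0, 0.142]
wrist_force: [-2.4, -0.4, 0.4]
finger_gap: 93.8
finger_force: 0.8
```

>>> {"fn": "arm_command", "kwargs": {"steps": [[1, 2, 0, 0, 0], [1, 4, 0, 0, 0], [1, 4, 0, 0, 0]]}}

```text
clock: 6.42
eef_pos: [495.4, 53.1, 23.8]
eef_rot: [-3.141, 0.009, 0.143]
wrist_force: [-26.0, -6.1, 17.6]
finger_gap: 94.3
finger_force: 13.2
```

>>> {"fn": "arm_command", "kwargs": {"steps": [[1, -2.5, 0, 0, 0], [1, -2.5, 0, 0, 0]]}}

```text
clock: 6.68
eef_pos: [495.1, 53.0, 24.0]
eef_rot: [3.142, 0.003, 0.143]
wrist_force: [-7.3, -2.9, 2.4]
finger_gap: 93.9
finger_force: 4.3
```

>>> {"fn": "arm_command", "kwargs": {"steps": [[1, 0, 0, -4, 0], [1, 0, 0, -8, 0], [1, 0.5, 0, -13, 0], [1, 1, 0, -19, 0], [1, 2, 0, -25, 0], [1, 3.5, 0, -31, 0], [1, 5, 0, -37, 0], [1, 5, 0, -37, 0]]}}

```text
clock: 7.68
eef_pos: [500.6, 53.8, 61.4]
eef_rot: [-3.142, 0.002, 0.142]
wrist_force: [-6.2, -1.2, 1.0]
finger_gap: 93.8
finger_force: 3.0
```

```bash
python3 - <<'E'
from m import *
look('wrist',[],'w3')
E
```

```text
(no output)
```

View pics/w3.png

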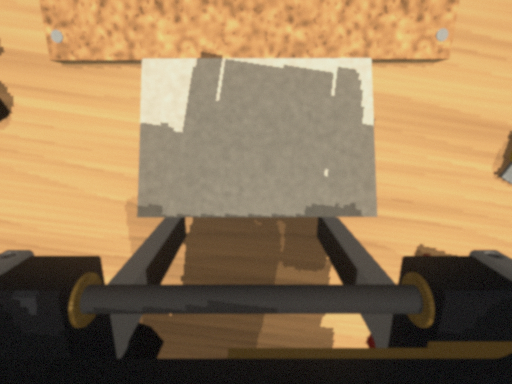

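The panel has tipped: its lip at row 216 is riding with the fingers, and the butt is at the board front (row 58). I'll continue along the arc.

>>> {"fn": "arm_command", "kwargs": {"steps": [[1, 1.5, 0, -4.5, 0], [1, 3.3, 0, -8.6, 0], [1, 5.3, 0, -12.6, 0], [1, 7.5, 0, -16.6, 0], [1, 10, 0, -20.5, 0], [1, 12.3, 0, -24.2, 0], [1, 15, 0, -27.8, 0], [1, 17.8, 0, -31.2, 0], [1, 21, 0, -34.5, 0], [1, 24, 0, -37.7, 0], [1, 27.5, 0, -40.8, 0], [1, 31, 0, -43.5, 0], [1, 31, 0, -43.5, 0]]}}

```text
clock: 9.35
eef_pos: [532.3, 58.4, 105.2]
eef_rot: [-3.142, -0.001, 0.142]
wrist_force: [-3.6, -0.6, 2.5]
finger_gap: 93.7
finger_force: 1.7
```

```bash
python3 - <<'E'
from m import *
look('wrist',[],'w4')
E
```

```text
(no output)
```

View pics/w4.png

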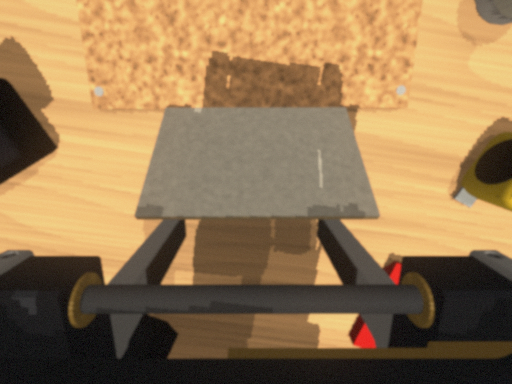

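The panel is steeply tipped (lip row 216, butt row 107) and still carried by both fingers. I'll push it past upright.

>>> {"fn": "arm_command", "kwargs": {"steps": [[1, 5, 0, -4, 0], [1, 10, 0, -7, 0], [1, 15, 0, -7, 0], [1, 20, 0, -6, 0], [1, 25, 0, -5, 0], [1, 30, 0, -4, 0], [1, 35, 0, -4, 0], [1, 40, 0, -4, 0], [1, 45, 0, -4, 0], [1, 50, 0, -4, 0], [1, 55, 0, -4, 0], [1, 60, 0, -4, 0], [1, 65, 0, -4, 0], [1, 65, 0, -4, 0], [1, 65, 0, -4, 0], [1, 65, 0, -4, 0]]}}

```text
clock: 11.4
eef_pos: [596.3, 67.5, 109.0]
eef_rot: [-3.142, -0.0, 0.142]
wrist_force: [-0.1, -0.4, 0.2]
finger_gap: 94.0
finger_force: 0.0
```

```bash
python3 - <<'E'
from m import *
look('wrist',[('drawer_front',31),('board',15)],'w5');look('scene',[('drawer_front',31)],'s5')
E
```

```text
wrist drawer_front 0.97 [260. 163. 280.  59.] [([400, 140], [669.0, -53.0]), ([340, 193], [615.0, -12.0]), ([171, 193], [593.0, 142.0]), ([116, 135], [639.0, 193.0])]
wrist drawer_front 0.5 [250.  90. 380. 179.] [([439, 0], [777.0, -53.0]), ([394, 177], [636.0, -57.0]), ([106, 178], [599.0, 201.0]), ([59, 4], [733.0, 238.0])]
wrist drawer_front 0.48 [142. 355.  38.   8.] [([156, 358], [400.0, 146.0]), ([124, 359], [394.0, 181.0]), ([122, 356], [398.0, 184.0]), ([127, 348], [409.0, 178.0])]
wrist board 0.62 [249.  89. 382. 178.] [([439, 0], [784.0, -61.0]), ([394, 176], [635.0, -66.0]), ([106, 177], [595.0, 210.0]), ([59, 2], [739.0, 248.0])]
scene drawer_front 0.96 [302. 208.  49.  41.] [([327, 203], [723.0, 145.0]), ([303, 226], [746.0, -2.0]), ([279, 211], [640.0, -24.0]), ([304, 187], [609.0, 134.0])]
scene drawer_front 0.82 [264. 148.  42.  26.] [([282, 154], [413.0, 193.0]), ([259, 159], [377.0, 97.0]), ([246, 136], [228.0, 146.0]), ([268, 131], [261.0, 246.0])]
scene drawer_front 0.61 [210. 198.  45.  37.] [([234, 199], [491.0, -119.0]), ([197, 214], [466.0, -269.0]), ([188, 195], [367.0, -244.0]), ([223, 182], [393.0, -99.0])]
```

View pics/w5.png

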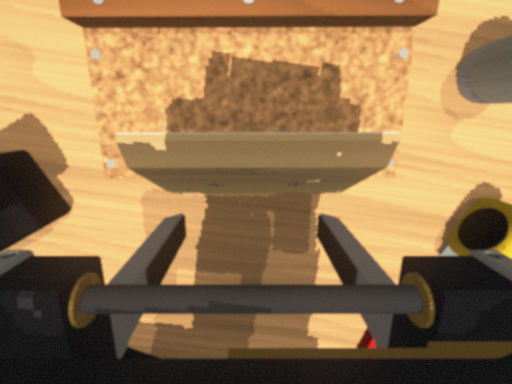

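The panel is just past upright and falling over (edge at row 133). I'll wait and look again.

>>> {"fn": "arm_command", "kwargs": {"steps": [[1, -20, 0, 0, 0], [1, -40, 0, 0, 0], [1, -60, 0, 0, 0], [1, -60, 0, 0, 0], [1, -60, 0, 0, 0]]}}

```text
clock: 12.28
eef_pos: [537.7, 59.1, 109.2]
eef_rot: [3.142, -0.001, 0.142]
wrist_force: [0.1, -1.1, 0.8]
finger_gap: 93.8
finger_force: 0.0
```

```bash
python3 - <<'E'
from m import *
look('wrist',[('drawer_front',31),('board',15)],'w6');look('top',[('drawer_front',31)],'t6')
print(monitor.read_state()['eef_pos'])
E
```

```text
wrist drawer_front 0.89 [152. 339.  57.  44.] [([178, 334], [377.0, 116.0]), ([169, 358], [344.0, 124.0]), ([122, 358], [336.0, 175.0]), ([143, 315], [396.0, 154.0])]
wrist drawer_front 0.82 [257.  56. 207. 112.] [([359, 0], [710.0, -0.0]), ([348, 110], [629.0, -11.0]), ([162, 109], [608.0, 146.0]), ([151, 0], [687.0, 159.0])]
wrist drawer_front 0.73 [375. 305.  60.  85.] [([400, 266], [491.0, -97.0]), ([375, 347], [390.0, -98.0]), ([352, 346], [388.0, -73.0]), ([384, 269], [485.0, -82.0])]
wrist board 0.88 [248.  59. 340. 117.] [([419, 0], [723.0, -54.0]), ([402, 114], [634.0, -66.0]), ([96, 114], [594.0, 210.0]), ([79, 0], [684.0, 224.0])]
top drawer_front 0.81 [290. 223.  44.  36.] [([311, 211], [448.0, -253.0]), ([306, 237], [349.0, -235.0]), ([267, 229], [376.0, -87.0]), ([272, 203], [475.0, -104.0])]
top drawer_front 0.76 [228. 153.  45.  29.] [([250, 161], [635.0, -16.0]), ([209, 161], [632.0, 143.0]), ([206, 142], [706.0, 157.0]), ([246, 137], [729.0, 2.0])]
top drawer_front 0.66 [186. 246.  17.  43.] [([189, 226], [380.0, 209.0]), ([185, 263], [240.0, 218.0]), ([181, 266], [229.0, 233.0]), ([175, 260], [251.0, 257.0])]
[537.22023441  59.03819678 108.80691952]
```

View pics/w6.png

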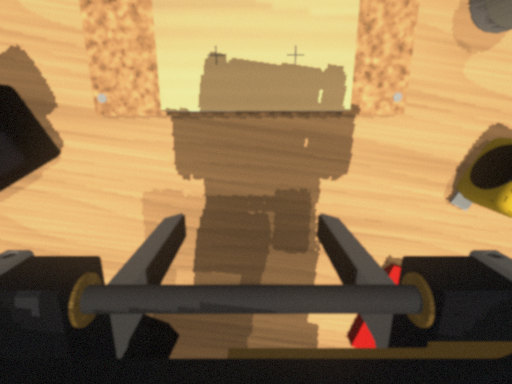

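The panel lies face down on the cork, with its butt at row 110 (cols 162–348), square and near the board front. I'll lower the fingers behind it to z 39 and push it home.

>>> {"fn": "arm_command", "kwargs": {"steps": [[1, 0, 0, 35, 0], [1, 0, 0, 70, 0], [1, 15, 0, 70, 0], [1, 30, 0, 70, 0], [1, 45, 0, 70, 0], [1, 55, 0, 70, 0], [1, 62, 0, 70, 0], [1, 66, 0, 70, 0], [1, 70, 0, 70, 0], [1, 74, 0, 70, 0], [1, 78, 0, 70, 0], [1, 81, 0, 70, 0], [1, 84, 0, 70, 0], [1, 84, 0, 70, 0]]}}

```text
clock: 14.28
eef_pos: [620.3, 70.9, 38.9]
eef_rot: [3.142, -0.0, 0.142]
wrist_force: [-0.1, -0.3, -0.4]
finger_gap: 93.8
finger_force: 0.0
```

>>> {"fn": "arm_command", "kwargs": {"steps": [[1, 1.5, 0, 0, 0], [1, 3, 0, 0, 0], [1, 3, 0, 0, 0]]}}

```text
clock: 14.65
eef_pos: [623.2, 71.3, 38.9]
eef_rot: [-3.142, -0.0, 0.142]
wrist_force: [-0.4, -0.4, -0.8]
finger_gap: 93.8
finger_force: 0.0
```

>>> {"fn": "arm_command", "kwargs": {"steps": [[1, 1.5, 0, 0, 0], [1, 3, 0, 0, 0], [1, 3, 0, 0, 0]]}}

```text
clock: 15.02
eef_pos: [624.0, 71.3, 38.9]
eef_rot: [3.141, 0.006, 0.143]
wrist_force: [-19.2, -4.6, 12.6]
finger_gap: 94.0
finger_force: 10.0
```

>>> {"fn": "arm_command", "kwargs": {"steps": [[1, 1, 0, 0, 0], [1, 1, 0, 0, 0], [1, -3, 0, 0, 0], [1, -20, 0, 0, 0], [1, -60, 0, 0, 0], [1, -80, 0, -60, 0], [1, -80, 0, -70, 0], [1, -80, 0, -70, 0]]}}

```text
clock: 16.02
eef_pos: [547.4, 60.5, 109.5]
eef_rot: [3.141, -0.002, 0.142]
wrist_force: [0.2, -0.4, -0.4]
finger_gap: 94.4
finger_force: 0.0
```

```bash
python3 - <<'E'
from m import *
look('wrist',[('drawer_front',31)],'w7');c=look('top',[('drawer_front',31),('board',15)],'t7')
save('t7c',cv2.resize(c['img'][105:185,170:290],None,fx=6,fy=6,interpolation=cv2.INTER_CUBIC))
E
```

```text
wrist drawer_front 0.94 [374. 310.  57.  74.] [([399, 273], [493.0, -97.0]), ([375, 346], [401.0, -97.0]), ([349, 347], [396.0, -69.0]), ([388, 273], [491.0, -86.0])]
wrist drawer_front 0.74 [258.  53. 204. 103.] [([359, 0], [720.0, 1.0]), ([348, 102], [645.0, -8.0]), ([162, 101], [624.0, 148.0]), ([153, 0], [698.0, 159.0])]
wrist drawer_front 0.74 [151. 340.  60.  32.] [([179, 341], [378.0, 116.0]), ([171, 358], [354.0, 123.0]), ([122, 357], [347.0, 177.0]), ([140, 321], [398.0, 159.0])]
top drawer_front 0.82 [290. 222.  48.  39.] [([311, 211], [448.0, -253.0]), ([306, 237], [349.0, -235.0]), ([267, 228], [379.0, -87.0]), ([273, 203], [475.0, -108.0])]
top drawer_front 0.77 [185. 246.  20.  44.] [([190, 225], [383.0, 206.0]), ([183, 267], [225.0, 225.0]), ([174, 261], [247.0, 260.0]), ([186, 226], [379.0, 221.0])]
top drawer_front 0.74 [228. 147.  41.  34.] [([248, 158], [647.0, -8.0]), ([209, 157], [647.0, 143.0]), ([206, 139], [718.0, 158.0]), ([244, 133], [745.0, 10.0])]
top board 0.6 [226. 148.  74.  48.] [([263, 162], [635.0, -66.0]), ([193, 171], [594.0, 206.0]), ([188, 132], [749.0, 232.0]), ([259, 123], [791.0, -47.0])]
```

View pics/t7c.png

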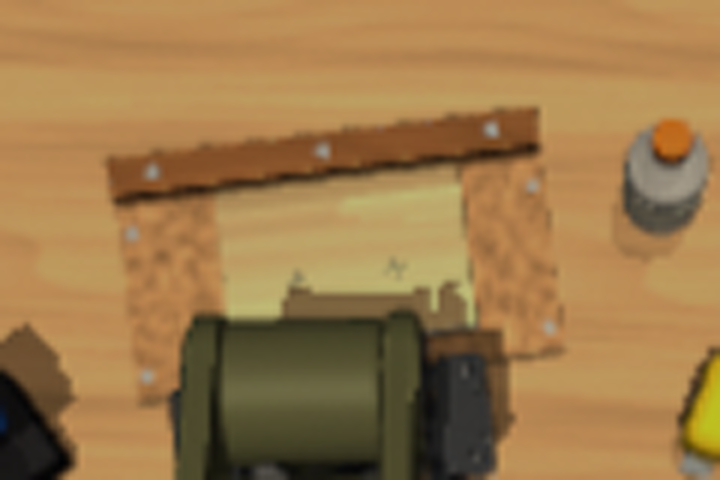

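The top crop shows the panel against the fence, from (215,195) to (460,165). I'll do one close check of the gap from the wrist camera.

>>> {"fn": "arm_command", "kwargs": {"steps": [[1, 40, 0, -40, 0], [1, 80, 0, -70, 0], [1, 80, 0, -70, 0], [1, 80, 0, -70, 0]]}}

```text
clock: 16.77
eef_pos: [625.1, 71.7, 177.0]
eef_rot: [-3.141, 0.003, 0.142]
wrist_force: [-0.8, 1.2, -0.3]
finger_gap: 94.1
finger_force: 0.0
```

```bash
python3 - <<'E'
from m import *
c=look('wrist',[('drawer_front',31)],'w8')
save('w8c',cv2.resize(c['img'][0:200,60:450],None,fx=2,fy=2))
E
```

```text
wrist drawer_front 0.83 [353. 332.  50.  36.] [([375, 343], [420.0, -132.0]), ([328, 345], [407.0, -68.0]), ([345, 314], [461.0, -79.0]), ([359, 314], [464.0, -98.0])]
wrist drawer_front 0.78 [257. 125. 147. 100.] [([328, 76], [751.0, 8.0]), ([323, 175], [645.0, -9.0]), ([185, 174], [624.0, 150.0]), ([183, 76], [730.0, 160.0])]
wrist drawer_front 0.75 [161. 339.  74.  36.] [([194, 346], [379.0, 118.0]), ([189, 358], [357.0, 123.0]), ([123, 358], [343.0, 217.0]), ([140, 321], [411.0, 195.0])]
```

View pics/w8c.png

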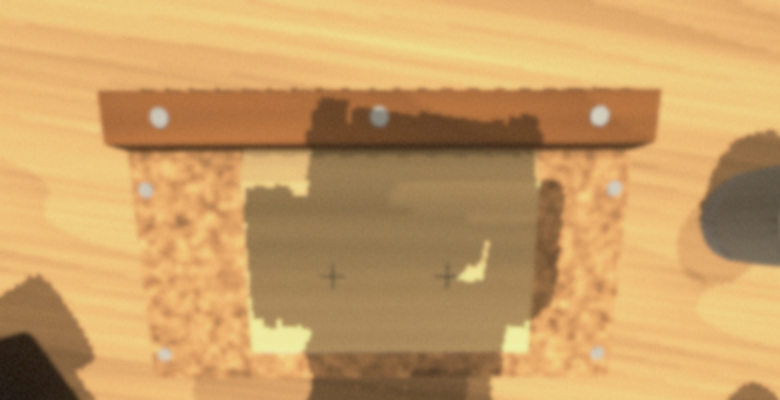

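The lip sits flush on the fence foot along its whole length (crop row ~150, cols 245–537). The panel is well within the board, and the robot is clear.

```bash
python3 -c "
from h import *
print(job.sign_off())"
```

```text
the job is handed in; nothing more can be done
None
```

I tipped the drawer front over against the board and pushed it home. It now lies face down on the cork, flush with the fence in the last camera view, and the job is handed in; no verdict came back.

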